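# Free a seized filter plug from its spring-mounted block

### The job

The blue-knobbed filter plug has seized in its block. Swing the red keeper bar aside off the plug's flange, then work the plug out by twisting its knob back and forth while pulling up lightly; a straight pull only drags the block up on its springs, and the block must not be hauled up off its foot. Stand the plug upright on its stem inside the steel tray, let go, and leave the bottles and the flask nearby where they are.

Things in the scene. Friction and masses are not known exactly. Their poses are not given: they have to be found in the camera images.
- filter_plug: The seized plug, 0.2 to 0.4 kg, 98 mm tall, round about its z axis. Origin: centre of the underside of its steel stem; z up. Stem 30 mm diameter, 50 mm long; above it a steel flange 72 mm diameter, 8 mm thick (50 to 58 mm above the origin); above that a fluted blue knob 48 mm diameter, 40 mm tall (58 to 98 mm). Starts with the stem fully in the block's socket, flange on the block's top
- plug_knob (a point): Point on the plug's axis at a good gripping height on the blue knob: 84 mm above the plug's origin, 26 mm above the flange's upper face, 14 mm below the knob's top. Grip from above across any diameter, firmly (40 to 60 N): turning the plug takes up to about 1 N m
- socket (a point): Centre of the socket's mouth (vertical bore, 34 mm wide), on the top of the aluminium block (90 x 140 x 60 mm, top 74 mm over the worktop; its foot is fixed). Keeper pivot 75 mm from here. Binds the stem over the first 38 mm of rise with 43 to 65 N of friction: a straight pull needs it all, but rising 3 to 4 mm per 1 rad of turning, to and fro, takes 10 to 16 N, and 15 mm per rad about 70 % of it
- filter_block (a joint): Lift of the aluminium block on its two spring posts, m: 0 = down on its foot, as it starts; up to 0.02. It lifts when pulled up with more than about 23 N (3 N more per 10 mm) and comes back down when let go. Lifted more than 8 mm counts as hauled off its foot, which must not happen
- keeper (a joint): Swing of the red keeper bar about its upright pivot, rad: 0 = bar's end lies over the plug's flange and blocks it (as it starts, up to 0.15); up to 1.5 = swung aside. Grows as the bar turns clockwise seen from above. The flange is clear beyond 0.75. Stays where it is left; light friction
- keeper_pin (a point): The keeper's upright black round handle pin, 14 mm diameter, 42 mm tall, on the end of the bar away from the plug, 45 mm from the pivot; the point lies on its axis, 26 mm above the bar's upper face (bar 8 mm thick, 18 mm wide) and 16 mm below the pin's top, which stands 60 mm above the block's top face; pinch it from above and lead it round the pivot, or push it
- keeper_pivot (a point): The keeper's pivot axis (vertical), at the height of the keeper_pin point
- steel_tray: Shallow open steel tray, fixed, 130 x 130 mm outside, 16 mm high, walls and floor 4 mm thick. Origin: centre of its underside; z up, sides along its x and y. Its inner floor is 4 mm above the origin
- erlenmeyer: Glass conical flask, bystander, 68 mm wide, 113 mm tall, origin at its underside's centre
- blue_cap_bottle: Clear bottle with a blue cap, bystander, 69 mm wide, 150 mm tall, origin at its underside's centre
- black_cap_bottle: White bottle with a black cap, bystander, 66 mm wide, 143 mm tall, origin at its underside's centre
Not all that is in view belongs to the job. What is shaped like the filter_plug but orange is not meant.

How it is judged:
By the outcome, as a careful person would: the job done as asked, in the order asked, and still so for the second after the job is handed in, with the robot touching nothing.
It also fails if it takes over 72 s, if anything falls off the work surface, if the arm or the gripper's body presses on something with over 40 N, if the wrist force passes 120 N, or if a joint passes its speed limit or range.

### The arm

A 6-joint arm with a two-finger parallel gripper is mounted at the origin on a cart in front of the work surface, level with it; the furniture and walls round the work are solid. World frame = base frame: x ahead of the robot, y to its left, z up, the work surface at z = 0. Lengths are in mm, angles in rad, forces in N, time in s.
With the tool pointing down it reaches from about 350 to 850 mm from the base axis. Payload 8.1 kg.
Tool frame: the origin (TCP) lies at the centre of the arm's flange, where the gripper is bolted on; the fingertips stand 186 mm ahead of it and the grasp point (between the pads) lies 167 mm ahead of it (ctrl.grip_point_offset is the distance from the TCP to the grasp point, in mm); z points along the fingers, y is the direction in which the jaws open and shut (so a half turn about z gives the same grasp; the last joint's range is limited). The gripper opens to 93 mm and grips with 3 to 60 N. Pads are 15 mm wide; open, the fingers measure 128 mm over their backs; the gripper's body (75 mm by 188 mm) begins 65 mm behind the grasp point.
Start: joints at [1.132, 0.13, 1.488, -0, 1.523, -0.085], TCP at [207.858, 562.851, 404.735] pointing down, gripper open.
Joint ranges: [-2.96, 2.96], [-0.89, 2.26], [0.02, 2.5], [-1.34, 4.48], [0, 2.73], [-2.66, 2.66]. Speed limits (rad/s): [2.39, 2.39, 2.79, 3.14, 3.14, 3.14].

### API

Orientations are given as a rotation vector (axis times angle).
In Python, from station import ctrl gives the robot as it stands.
- The arm moves only by the tool play_rows, never from a script. Its argument "rows" is a list of rows, each an object with "grip": the opening in per cent of the stroke, from 0 (shut) to 100 (fully open); "delta_pos": the shift along the tool's x, y, z in m, a list of three; "spin": the turn about the tool's z in degrees. In form: [{"grip": grip, "delta_pos": [tx, ty, tz], "spin": spin}, ...]. A call has 1 to 12 rows; each row shifts and turns the commanded pose from where the row before left it, along the tool's axes as they then stand; what a row does not reach is not made up. A row lasts 1/12 s, in which the tool goes at most 41.7 mm and 7.16 degrees, less where a joint would pass 70% of its speed; a pose out of reach is approached as far as the arm can. A call is refused whole if a number of a shift passes 0.0417 or a number of a turn 7.16, either way. A call with a gripper value outside its range is refused whole. The fingers move at their own pace and stop on an object; "squeeze" is the grip in N (left out, the last holds). Time passes only in rows, so rows that do not move let the fingers close. It gives the time, the measured TCP pose, the force and the opening at its end, in the units of the state.
- ctrl.get_obs(): the state, without advancing time (a new reading comes with each control period).
- ctrl.read_camera(name): name is "side" or "top" or "wrist"; returns (picture, depth): 420x560x3 uint8, red, green, blue; 420x560 float32, mm along the optical axis (not along the pixel's ray), 0 where there is no reading.
- ctrl.camera_params(name): a dict with "mtx" (3x3 intrinsics, pixels), "extrinsics" (4x4, takes a point from world to camera coordinates). Camera axes: x right, y down, z forward; pixel columns grow to the right and rows downward; lengths in mm; the calibration is good to about 2 mm. A picture is of the moment at which its call begins: read the wrist's pose just before it. camera_params takes no time and is no camera call; for the wrist camera it gives the pose at the moment of the call.
- ctrl.job_done(): hands the job in, once; it reports no verdict.
The state is a dict: "t": time; "joint_positions": joint angles; "qvel": joint speeds; "effort": joint torques, N m; "eef_pos": TCP position; "eef_rot": TCP orientation; "force": force on the tool from outside, world axes, zero at the start; "torque": the same for the moment, N m; "finger_gap": finger opening in mm.
Only numpy, scipy, OpenCV 4.12 (cv2) and the standard library are available. Lean on these libraries where they do the work, as an engineer would, in place of code of your own. Each camera call takes 0.05 s, during which the arm holds its last target.

## Working session

There is one attempt and no reset: what is moved stays moved. The work goes in short steps, Python scripts to look and compute and a tool call to move; the robot and the scene stay as the last step left them, time stands still between calls to the robot, and variables do not carry over. Pictures are saved under pics/ and viewed, and the job is handed in when it is done.

Besides the shell and the picture viewer there is one more tool, called after "Emit:" by a JSON object that holds its "api" and its "payload", one argument or row to a line. play_rows: Moves the arm, as the interface text tells. Its arguments: {"type":"object","properties":{"rows":{"type":"array","items":{"type":"object","properties":{"grip":{"type":"number"},"delta_pos":{"type":"array","items":{"type":"number"}},"spin":{"type":"number"}}}},"squeeze":{"type":"number"}},"required":["rows"]}

```bash
mkdir -p pics; ls; python3 - <<'E'
from station import ctrl
import cv2,numpy as np
o=ctrl.get_obs()
for k,v in o.items(): print(k,np.round(v,4) if not isinstance(v,str) else v)
for n in ("top","side"):
    p,d=ctrl.read_camera(n); cv2.imwrite(f"pics/{n}0.png",p[:,:,::-1]); np.savez(f"pics/{n}0.npz",p=p,d=d,**ctrl.camera_params(n))
    print(n,np.round(ctrl.camera_params(n)["extrinsics"],3).tolist())
E
```

```text
pics
t 0.0
joint_positions [ 1.1316  0.1312  1.4893  0.      1.523  -0.0854]
qvel [-0.001  -0.0007  0.0013  0.0004 -0.0007  0.0012]
effort [-1.40000e-03 -5.59834e+01 -4.91759e+01  7.66000e-02  3.54000e-02
 -1.00000e-04]
eef_pos [207.7579 562.6464 403.6958]
eef_rot [-5.5280e-01 -3.0921e+00  2.7000e-03]
force [0.0546 0.1817 0.6374]
torque [0.0293 0.0174 0.0026]
finger_gap 92.9165
top [[0.005, -1.0, 0.01, 137.121], [-0.988, -0.006, -0.156, 598.958], [0.156, -0.009, -0.988, 1020.752], [0.0, 0.0, 0.0, 1.0]]
side [[0.708, -0.706, 0.001, -314.17], [-0.623, -0.625, -0.471, 510.112], [0.333, 0.333, -0.882, 1062.953], [0.0, 0.0, 0.0, 1.0]]
```

View pics/top0.png

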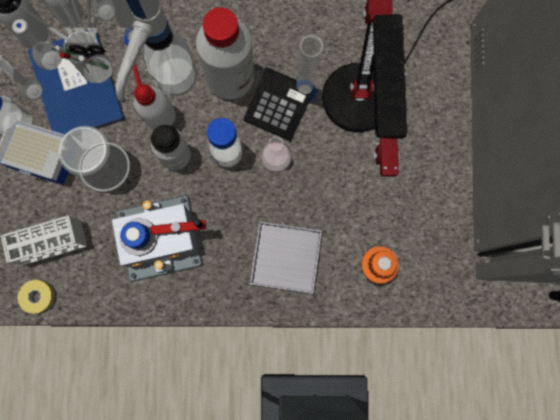

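View pics/side0.png

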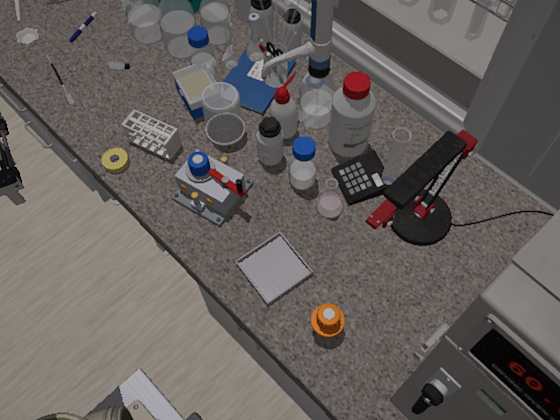

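```bash
cat > h.py <<'E'
import numpy as np,cv2
def load(n):
    z=np.load(f"pics/{n}.npz"); return z["p"],z["d"],z["mtx"],z["extrinsics"]
def cloud(p,d,K,E):
    v,u=np.mgrid[:d.shape[0],:d.shape[1]]
    c=np.stack([(u-K[0,2])/K[0,0]*d,(v-K[1,2])/K[1,1]*d,d],-1)
    R,t=E[:3,:3],E[:3,3]
    return (c-t)@R
def proj(P,K,E):
    c=E[:3,:3]@np.asarray(P,float)+E[:3,3]; q=K@c; return q[:2]/q[2]
E
python3 - <<'E'
from h import *
p,d,K,E=load("top0"); W=cloud(p,d,K,E)
print(np.round(K,1).tolist())
hsv=cv2.cvtColor(p,cv2.COLOR_RGB2HSV)
cv2.imwrite("pics/crop0.png",cv2.resize(p[185:290,95:225,::-1],None,fx=6,fy=5.7,interpolation=cv2.INTER_CUBIC))
p2=load("side0")[0]
cv2.imwrite("pics/crop1.png",cv2.resize(p2[135:230,160:270,::-1],None,fx=6,fy=6,interpolation=cv2.INTER_CUBIC))
def rep(n,m):
    X=W[m&(d>0)]; print(n,len(X),np.round(np.median(X,0),1),np.round(X.min(0),1),np.round(X.max(0),1))
m=np.zeros(d.shape,bool); m[200:270,105:165]=1
rep("knobblue",m&(hsv[...,0]>100)&(hsv[...,0]<125)&(hsv[...,1]>150))
m=np.zeros(d.shape,bool); m[210:245,145:215]=1
red=m&((hsv[...,0]<8)|(hsv[...,0]>172))&(hsv[...,1]>150)&(hsv[...,2]>80)
rep("red",red)
X=W[red]; 
for (u,v) in [(134,235),(201,226),(203,226),(205,226),(200,224),(175,227),(165,228),(185,240),(150,247),(265,235),(287,258),(222,133),(166,140),(275,150),(190,227)]: print((u,v),np.round(W[v,u],1))
E
```

```text
[[534.5, 0.0, 275.2], [0.0, 534.5, 213.3], [0.0, 0.0, 1.0]]
knobblue 376 [542.4 392.8 121.2] [522.3 377.6  93.7] [567.1 425.8 126.9]
red 302 [562.  340.1  91.7] [551.5 276.4  19.5] [585.5 376.9 134. ]
(134, 235) [544.  399.4 125. ]
(201, 226) [564.3 280.3 102.1]
(203, 226) [565.5 277.7  93.3]
(205, 226) [565.9 274.3  90.4]
(200, 224) [564.9 279.2 126. ]
(175, 227) [562.7 329.8  98.2]
(165, 228) [561.3 349.5  93.5]
(185, 240) [541.  314.5  71.3]
(150, 247) [526.3 379.5  79.5]
(265, 235) [559.6 160.8   2.8]
(287, 258) [512.4 115.3   2.4]
(222, 133) [732.  240.3 146.6]
(166, 140) [719.2 344.  142. ]
(275, 150) [709.6 141.9 113.5]
(190, 227) [563.6 302.4  92.4]
```

View pics/crop0.png

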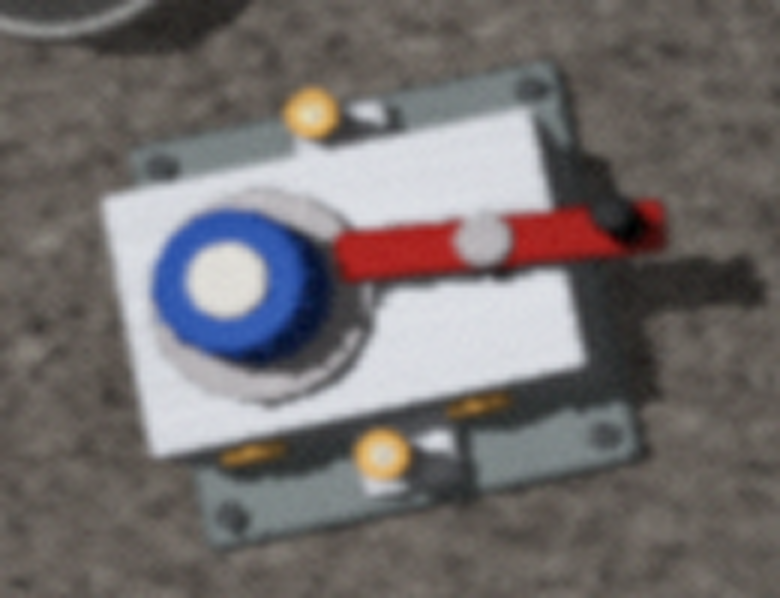

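View pics/crop1.png

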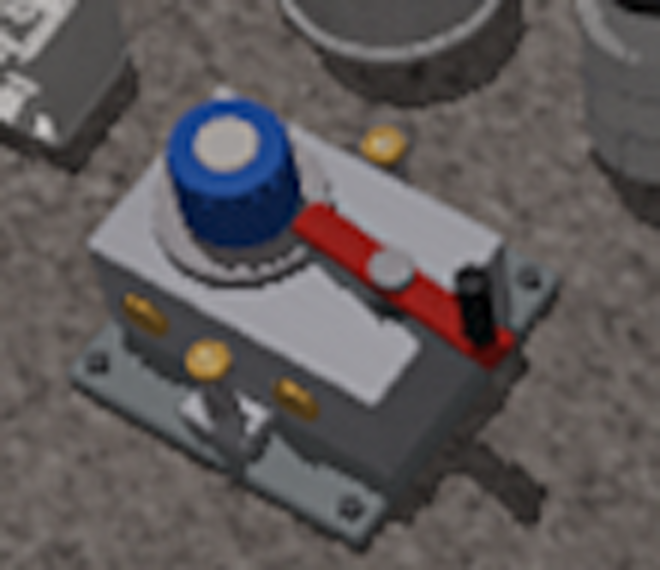

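```bash
cat >> h.py <<'E'
def ray(uv,z,K,E):
    R,t=E[:3,:3],E[:3,3]; o=-R.T@t
    r=R.T@np.linalg.solve(K,[uv[0],uv[1],1.]); return o+r*(z-o[2])/r[2]
E
python3 - <<'E'
from h import *
T=load("top0"); S=load("side0")
for n,z,a,b in [("knobtop",122,(133,234.1),(197.7,158.8)),("pintop",134,(197.8,222.2),(238.5,180.3)),("screw",96,(175.3,226.8),(225.2,179.7))]:
    print(n,ray(a,z,*T[2:]).round(1),ray(b,z,*S[2:]).round(1))
for nm,X in (("top",T),("side",S)):
    W=cloud(*X); m=(W[...,2]>100)
    # tray segmentation by height 12-20 rim, floor
    m=(np.abs(W[...,0]-515)<90)&(np.abs(W[...,1]-115)<90)&(X[0].min(-1)>135)&(X[1]>0)
    n,l,s,c=cv2.connectedComponentsWithStats(m.astype(np.uint8)); k=1+np.argmax(s[1:,4]); m=l==k
    P=W[m]; r=cv2.minAreaRect(P[:,:2].astype(np.float32)); print(nm,"tray",r,np.median(P[:,2]))
    # bystanders & tops
    for q,(x,y) in {"bluecap":(732,240),"blackcap":(719,344)}.items():
        h=(np.hypot(W[...,0]-x,W[...,1]-y)<60)&(W[...,2]>130)&(W[...,2]<160); print(q,W[h].mean(0).round(1),W[h].max(0).round(1))
E
python3 - <<'E'
import cv2
for n,(a,b,c,d) in {"top0":(215,300,240,330),"side0":(225,310,225,325)}.items():
    p=cv2.imread(f"pics/{n}.png"); cv2.imwrite(f"pics/tray_{n}.png",cv2.resize(p[a:b,c:d],None,fx=6,fy=6,interpolation=cv2.INTER_CUBIC))
E
```

```text
knobtop [546.  402.1 122. ] [543.2 403.2 122. ]
pintop [567.1 282.2 134. ] [566.3 286.4 134. ]
screw [563.3 329.6  96. ] [559.3 329.3  96. ]
top tray ((512.6173095703125, 118.58070373535156), (126.46279907226562, 123.39088439941406), 81.7233657836914) 3.834982630044102
bluecap [732.2 241.  148.2] [760.8 268.3 155.2]
blackcap [725.5 348.4 140.1] [752.  374.6 146.1]
side tray ((507.95416259765625, 118.02069091796875), (122.78936004638672, 123.64704132080078), 81.82026672363281) 4.265407561089665
bluecap [727.5 241.  147. ] [759.7 269.3 155.3]
blackcap [720.7 348.6 139.6] [745.2 373.3 146.6]
```

View pics/tray_top0.png

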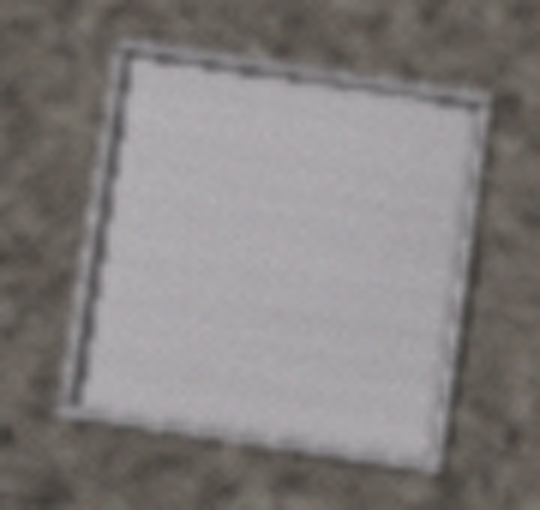

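The candidates for the plug are the blue knob at top-view pixel (134,236), the blue bottle cap at (222,133) and the orange plug at (380,264). The one at (134,236) sits on a steel flange in the aluminium block under the red bar, so it is the one meant, and the enlarged crops confirm this. The pin is at (198,222), the pivot at (175,227), and the tray at (287,258), which is about (511,119) in world coordinates.

I'll turn the tool so that its y axis lies along world +X. Shifts are then (dY, dX, -dZ).

Emit:
{"api": "play_rows", "payload": {
  "rows": [
    {"grip": 100, "delta_pos": [0, 0, 0], "spin": 7},
    {"grip": 100, "delta_pos": [0, 0, 0], "spin": 7},
    {"grip": 100, "delta_pos": [0, 0, 0], "spin": 7},
    {"grip": 100, "delta_pos": [0, 0, 0], "spin": 7},
    {"grip": 100, "delta_pos": [0, 0, 0], "spin": 7},
    {"grip": 100, "delta_pos": [0, 0, 0], "spin": 7},
    {"grip": 100, "delta_pos": [0, 0, 0], "spin": 7},
    {"grip": 100, "delta_pos": [0, 0, 0], "spin": 7},
    {"grip": 100, "delta_pos": [0, 0, 0], "spin": 7},
    {"grip": 100, "delta_pos": [0, 0, 0], "spin": 6.8},
    {"grip": 60, "delta_pos": [0, 0, 0], "spin": 0}
  ],
  "squeeze": 30
}}

```text
t: 1.02
eef_pos: [207.8, 562.7, 404.1]
eef_rot: [2.229, 2.213, -0.001]
force: [-0.2, 0.3, -0.2]
finger_gap: 89.6
```

Emit:
{"api": "play_rows", "payload": {
  "rows": [
    {"grip": 50, "delta_pos": [-0.0215, 0.03, 0], "spin": 0},
    {"grip": 50, "delta_pos": [-0.0215, 0.03, 0], "spin": 0},
    {"grip": 50, "delta_pos": [-0.0215, 0.03, 0], "spin": 0},
    {"grip": 50, "delta_pos": [-0.0215, 0.03, 0], "spin": 0},
    {"grip": 50, "delta_pos": [-0.0215, 0.03, 0], "spin": 0},
    {"grip": 50, "delta_pos": [-0.0215, 0.03, 0], "spin": 0},
    {"grip": 50, "delta_pos": [-0.0215, 0.03, 0], "spin": 0},
    {"grip": 50, "delta_pos": [-0.0215, 0.03, 0], "spin": 0},
    {"grip": 50, "delta_pos": [-0.0215, 0.03, 0], "spin": 0},
    {"grip": 50, "delta_pos": [-0.0215, 0.03, 0], "spin": 0},
    {"grip": 50, "delta_pos": [-0.0215, 0.03, 0], "spin": 0},
    {"grip": 50, "delta_pos": [0, 0, 0], "spin": 0}
  ]
}}

```text
t: 2.02
eef_pos: [541.8, 321.5, 404.0]
eef_rot: [2.222, 2.218, -0.001]
force: [0.3, 1.2, -0.1]
finger_gap: 46.4
```

```bash
cat >> h.py <<'E'
def snap(n,tag):
    from station import ctrl
    C=ctrl.camera_params(n); p,d=ctrl.read_camera(n); cv2.imwrite(f"pics/{n}{tag}.png",p[:,:,::-1]); np.savez(f"pics/{n}{tag}.npz",p=p,d=d,**C)
    return p,d,C["mtx"],C["extrinsics"]
def st():
    from station import ctrl
    o=ctrl.get_obs(); print(round(o["t"],2),np.round(o["eef_pos"],1),np.round(o["eef_rot"],3),"j",np.round(o["joint_positions"],3),"F",np.round(o["force"],1),"T",np.round(o["torque"],2),"gap",round(float(o["finger_gap"]),1))
E
python3 -c "
from h import *
st();snap('wrist','1')"
```

```text
2.02 [541.8 321.5 404. ] [ 2.222e+00  2.218e+00 -1.000e-03] j [ 0.455  0.211  1.399 -0.002  1.531  0.457] F [ 0.3  1.2 -0.1] T [-0.06  0.01  0.03] gap 46.4
```

View pics/wrist1.png

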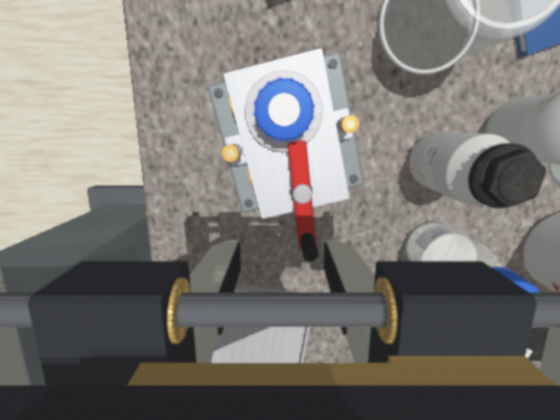

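```bash
python3 - <<'E'
from h import *
p,d,K,E=load("wrist1"); cv2.imwrite("pics/w1c.png",cv2.resize(p[60:270,190:370,::-1],None,fx=3.3,fy=2.8,interpolation=cv2.INTER_CUBIC))
hsv=cv2.cvtColor(p,cv2.COLOR_RGB2HSV)
print("knob",ray((285,109),122,K,E).round(1),"screw",ray((302.5,193),98,K,E).round(1),"pin",ray((307.5,239),134,K,E).round(1))
W=cloud(p,d,K,E)
for (u,v) in [(285,109),(302,193),(307,239),(310,250),(300,170)]: print((u,v),W[v,u].round(1))
E
```

```text
knob [544.8 405.4 122. ] screw [561.  333.2  98. ] pin [563.3 301.7 134. ]
(285, 109) [544.8 405.3 122.4]
(302, 193) [560.7 332.8  95.7]
(307, 239) [564.7 293.8 112. ]
(310, 250) [565.6 291.6 133.2]
(300, 170) [559.  353.2  89.8]
```

View pics/w1c.png

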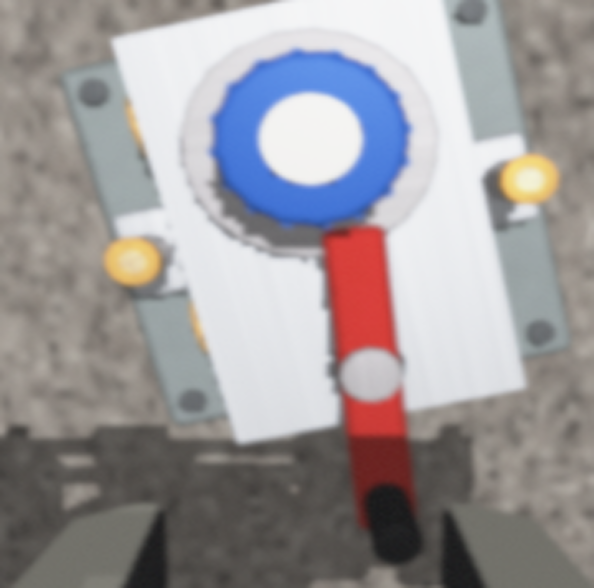

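Emit:
{"api": "play_rows", "payload": {
  "rows": [
    {"grip": 50, "delta_pos": [-0.012, 0.008, 0], "spin": 0},
    {"grip": 50, "delta_pos": [-0.012, 0.008, 0], "spin": 0},
    {"grip": 50, "delta_pos": [-0.0115, 0.008, 0], "spin": 0},
    {"grip": 50, "delta_pos": [0, 0, 0.02], "spin": 0},
    {"grip": 50, "delta_pos": [0, 0, 0.03], "spin": 0},
    {"grip": 50, "delta_pos": [0, 0, 0.026], "spin": 0},
    {"grip": 50, "delta_pos": [0, 0, 0.02], "spin": 0},
    {"grip": 50, "delta_pos": [0, 0, 0.01], "spin": 0},
    {"grip": 50, "delta_pos": [0, 0, 0], "spin": 0}
  ]
}}

```text
t: 2.82
eef_pos: [560.5, 289.8, 295.6]
eef_rot: [-2.221, -2.22, 0.008]
force: [0.1, -0.3, -0.1]
finger_gap: 46.0
```

```bash
python3 -c "
from h import *
st();snap('wrist','2')"
```

```text
2.82 [560.5 289.8 295.6] [-2.221 -2.22   0.008] j [ 0.396  0.288  1.511 -0.     1.348  0.396] F [ 0.1 -0.3 -0.1] T [-0.04  0.04  0.03] gap 46.0
```

View pics/wrist2.png

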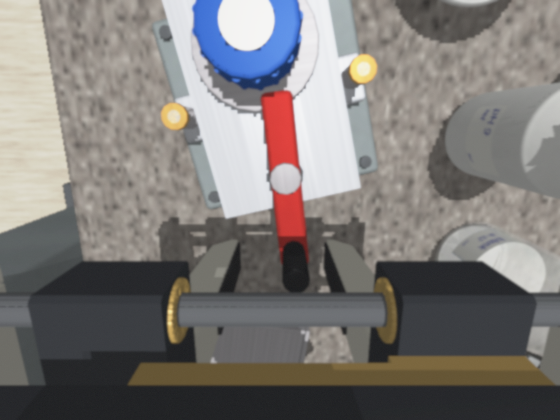

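Emit:
{"api": "play_rows", "payload": {
  "rows": [
    {"grip": 50, "delta_pos": [-0.004, 0.004, 0.004], "spin": 0},
    {"grip": 50, "delta_pos": [0, 0, 0.004], "spin": 0},
    {"grip": 50, "delta_pos": [0, 0, 0], "spin": 0},
    {"grip": 50, "delta_pos": [0, 0, 0], "spin": 0}
  ]
}}

```text
t: 3.2
eef_pos: [565.8, 286.4, 291.5]
eef_rot: [2.223, 2.22, 0.002]
force: [-0.3, 0.5, 0.4]
finger_gap: 46.6
```

```bash
python3 - <<'E'
from h import *
st();p,d,K,E=snap('wrist','3')
print(proj([566,286,134],K,E),proj([544.7,404,122],K,E))
cv2.imwrite("pics/w3c.png",cv2.resize(p[150:330,190:370,::-1],None,fx=3.3,fy=3.3,interpolation=cv2.INTER_CUBIC))
E
```

```text
3.2 [565.8 286.4 291.5] [2.223e+00 2.220e+00 2.000e-03] j [ 0.388  0.297  1.508 -0.     1.336  0.389] F [-0.3  0.5  0.4] T [-0.04  0.09 -0.03] gap 46.6
[281.86333453 282.61667263] [229.92671222  10.80097284]
```

View pics/w3c.png

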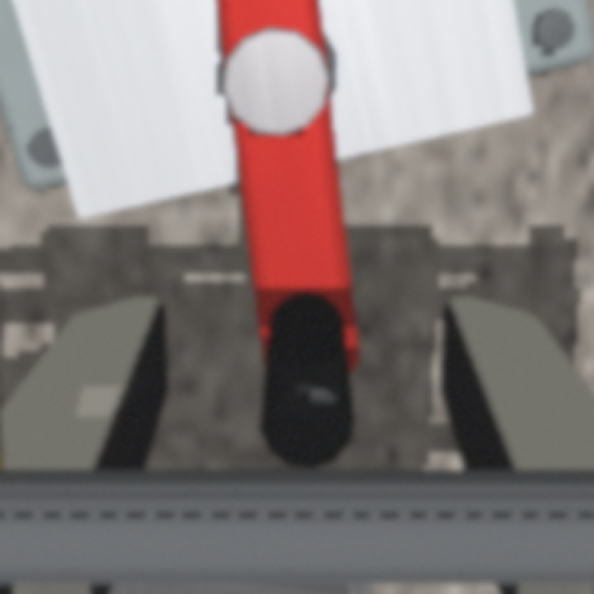

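Emit:
{"api": "play_rows", "payload": {
  "rows": [
    {"grip": 0, "delta_pos": [0, 0, 0.002], "spin": 0},
    {"grip": 0, "delta_pos": [0, 0, 0], "spin": 0},
    {"grip": 0, "delta_pos": [0, 0, 0], "spin": 0},
    {"grip": 0, "delta_pos": [0, 0, 0], "spin": 0},
    {"grip": 0, "delta_pos": [0, 0, 0], "spin": 0},
    {"grip": 0, "delta_pos": [0, 0, 0], "spin": 0}
  ],
  "squeeze": 20
}}

```text
t: 3.75
eef_pos: [565.6, 286.4, 288.8]
eef_rot: [2.223, 2.22, 0.0]
force: [1.2, -0.7, -0.4]
finger_gap: 13.7
```

```bash
python3 - <<'E'
from h import *
st()
import math
c=np.array([561.3,330.8]);r=45;a0=math.atan2(286.5-c[1],566-c[0]);print(math.degrees(a0),np.hypot(286.5-c[1],566-c[0]))
q=[c+r*np.array([math.cos(a0-s),math.sin(a0-s)]) for s in np.linspace(0,1.15,11)]
print(np.round(np.diff(q,axis=0)*1,1)[:,::-1].tolist())
E
```

```text
3.75 [565.6 286.4 288.8] [2.223 2.22  0.   ] j [ 0.388  0.299  1.511 -0.     1.332  0.389] F [ 1.2 -0.7 -0.4] T [-0.08 -0.09 -0.06] gap 13.7
-83.94387027724198 44.54862511907636
[[-0.2, -5.2], [0.3, -5.2], [0.9, -5.1], [1.5, -4.9], [2.1, -4.7], [2.6, -4.5], [3.1, -4.1], [3.6, -3.8], [4.0, -3.3], [4.3, -2.9]]
```

Pinched (gap 13.7 mm). I'll lead the pin clockwise.

Emit:
{"api": "play_rows", "payload": {
  "rows": [
    {"grip": 0, "delta_pos": [-0.0002, -0.0052, 0], "spin": 0},
    {"grip": 0, "delta_pos": [0.0003, -0.0052, 0], "spin": 0},
    {"grip": 0, "delta_pos": [0.0009, -0.0051, 0], "spin": 0},
    {"grip": 0, "delta_pos": [0.0015, -0.0049, 0], "spin": 0},
    {"grip": 0, "delta_pos": [0.0021, -0.0047, 0], "spin": 0},
    {"grip": 0, "delta_pos": [0.0026, -0.0045, 0], "spin": 0},
    {"grip": 0, "delta_pos": [0.0031, -0.0041, 0], "spin": 0},
    {"grip": 0, "delta_pos": [0.0036, -0.0038, 0], "spin": 0},
    {"grip": 0, "delta_pos": [0.004, -0.0033, 0], "spin": 0},
    {"grip": 0, "delta_pos": [0.0043, -0.0029, 0], "spin": 0},
    {"grip": 0, "delta_pos": [0, 0, 0], "spin": 0},
    {"grip": 0, "delta_pos": [0, 0, 0], "spin": 0}
  ]
}}

```text
t: 4.75
eef_pos: [522.1, 308.4, 288.8]
eef_rot: [2.222, 2.219, 0.001]
force: [3.8, -2.2, -1.5]
finger_gap: 13.7
```

```bash
python3 - <<'E'
from h import *
st();snap('wrist','4')
E
```

```text
4.75 [522.1 308.4 288.8] [2.222e+00 2.219e+00 1.000e-03] j [ 4.490e-01  2.280e-01  1.595e+00 -1.000e-03  1.318e+00  4.510e-01] F [ 3.8 -2.2 -1.5] T [-0.35 -0.56 -0.24] gap 13.7
```

View pics/wrist4.png

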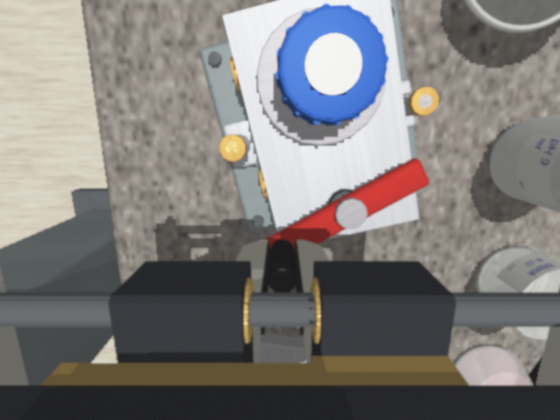

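The bar now lies clear of the flange, running from (270,238) to (425,170). I'll release the pin, lift, and move over the knob.

Emit:
{"api": "play_rows", "payload": {
  "rows": [
    {"grip": 40, "delta_pos": [0, 0, 0], "spin": 0},
    {"grip": 40, "delta_pos": [0, 0, 0], "spin": 0},
    {"grip": 40, "delta_pos": [0, 0, 0], "spin": 0},
    {"grip": 40, "delta_pos": [0, 0, -0.02], "spin": 0},
    {"grip": 80, "delta_pos": [0, 0, -0.03], "spin": 0},
    {"grip": 80, "delta_pos": [0, 0, -0.02], "spin": 0},
    {"grip": 80, "delta_pos": [0.02, 0.005, 0], "spin": 0},
    {"grip": 80, "delta_pos": [0.03, 0.007, 0], "spin": 0},
    {"grip": 80, "delta_pos": [0.03, 0.007, 0], "spin": 0},
    {"grip": 80, "delta_pos": [0.0155, 0.004, 0], "spin": 0},
    {"grip": 80, "delta_pos": [0, 0, 0], "spin": 0},
    {"grip": 80, "delta_pos": [0, 0, 0], "spin": 0}
  ]
}}

```text
t: 5.8
eef_pos: [544.6, 404.8, 358.2]
eef_rot: [-2.221, -2.222, 0.002]
force: [-0.9, 0.2, 0.1]
finger_gap: 74.2
```

```bash
python3 - <<'E'
from h import *
st();p,d,K,E=snap('wrist','5'); snap('top','5')
print(proj([544.7,404,122],K,E))
cv2.imwrite("pics/top5c.png",cv2.resize(load('top5')[0][185:290,95:225,::-1],None,fx=6,fy=5.7,interpolation=cv2.INTER_CUBIC))
E
```

```text
5.8 [544.6 404.8 358.2] [-2.221e+00 -2.222e+00  2.000e-03] j [0.564 0.365 1.3   0.    1.478 0.563] F [-0.9  0.2  0.1] T [-0.09  0.09 -0.02] gap 74.2
[282.27993733 230.75621857]
```

View pics/wrist5.png

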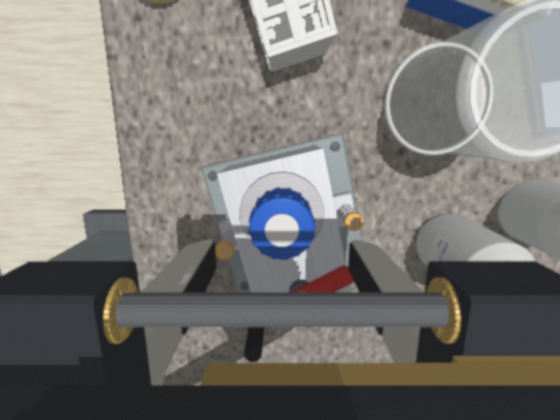

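```bash
python3 - <<'E'
from h import *
p,d,K,E=load("wrist5");W=cloud(p,d,K,E)
for (u,v) in [(225,250),(352,220),(345,212),(340,275)]: print((u,v),W[v,u].round(1))
for n in("top5","top0"):
    p,d,K,E=load(n);W=cloud(p,d,K,E)
    m=(abs(W[...,0]-545)<90)&(abs(W[...,1]-400)<60)&(W[...,2]>70)&(np.hypot(W[...,0]-544.7,W[...,1]-404)>40)
    hi=W[m&(W[...,2]>84)]; print(n,len(hi),hi[:25].round().tolist())
    
for (u,v) in [(147,205),(148,204),(158,265),(159,264)]: print((u,v),W[v,u].round(1))
E
```

```text
(225, 250) [492.9 367.9  68.3]
(352, 220) [606.3 396.   67.7]
(345, 212) [602.9 399.2  52.5]
(340, 275) [593.2 355.1  92.4]
top5 7891 [[616.0, 375.0, 574.0], [615.0, 372.0, 579.0], [616.0, 372.0, 576.0], [617.0, 373.0, 572.0], [619.0, 374.0, 566.0], [621.0, 375.0, 561.0], [614.0, 374.0, 579.0], [613.0, 372.0, 580.0], [612.0, 370.0, 582.0], [614.0, 371.0, 578.0], [615.0, 371.0, 576.0], [616.0, 372.0, 572.0], [618.0, 373.0, 567.0], [620.0, 374.0, 560.0], [613.0, 377.0, 577.0], [612.0, 374.0, 580.0], [612.0, 373.0, 581.0], [611.0, 371.0, 584.0], [611.0, 370.0, 584.0], [611.0, 369.0, 583.0], [613.0, 370.0, 579.0], [614.0, 371.0, 574.0], [616.0, 371.0, 570.0], [617.0, 373.0, 565.0], [620.0, 374.0, 558.0]]
top0 136 [[569.0, 354.0, 90.0], [570.0, 353.0, 89.0], [569.0, 350.0, 92.0], [569.0, 348.0, 92.0], [569.0, 346.0, 93.0], [569.0, 344.0, 92.0], [570.0, 343.0, 89.0], [569.0, 341.0, 91.0], [567.0, 369.0, 92.0], [567.0, 367.0, 92.0], [567.0, 365.0, 91.0], [567.0, 364.0, 89.0], [567.0, 361.0, 93.0], [567.0, 360.0, 90.0], [567.0, 358.0, 91.0], [568.0, 356.0, 89.0], [567.0, 354.0, 92.0], [567.0, 352.0, 91.0], [567.0, 350.0, 90.0], [567.0, 348.0, 92.0], [567.0, 346.0, 91.0], [567.0, 344.0, 92.0], [567.0, 342.0, 93.0], [568.0, 341.0, 90.0], [565.0, 369.0, 92.0]]
(147, 205) [609.7 391.4  67.5]
(148, 204) [611.8 389.6  67.3]
(158, 265) [492.8 365.4  67.6]
(159, 264) [494.7 363.4  68.5]
```

View pics/top5c.png

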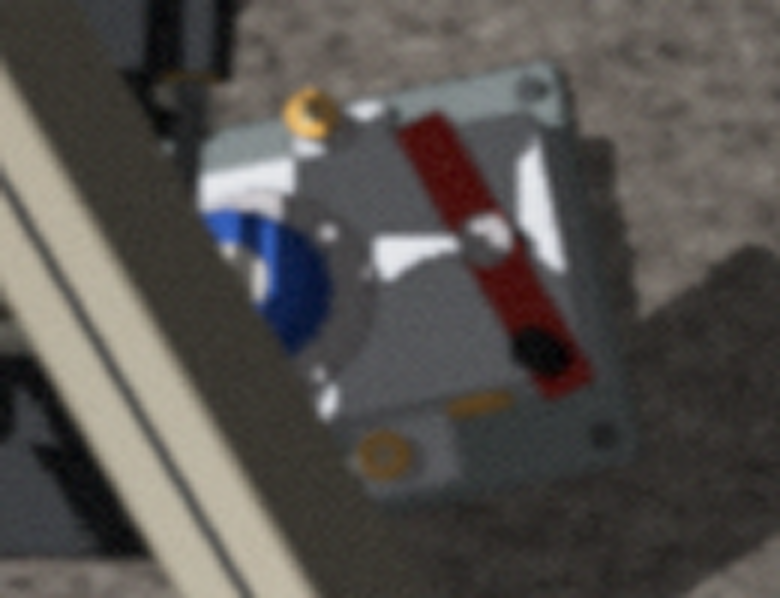

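Emit:
{"api": "play_rows", "payload": {
  "rows": [
    {"grip": 80, "delta_pos": [0, 0, 0.02], "spin": 0},
    {"grip": 80, "delta_pos": [0, 0, 0.025], "spin": 0},
    {"grip": 80, "delta_pos": [0, 0, 0.02], "spin": 0},
    {"grip": 80, "delta_pos": [0, 0, 0.012], "spin": 0},
    {"grip": 80, "delta_pos": [0, 0, 0.004], "spin": 0},
    {"grip": 80, "delta_pos": [0, 0, 0], "spin": 0},
    {"grip": 45, "delta_pos": [0, 0, 0], "spin": 0},
    {"grip": 30, "delta_pos": [0, 0, 0], "spin": 0},
    {"grip": 30, "delta_pos": [0, 0, 0], "spin": 0},
    {"grip": 30, "delta_pos": [0, 0, 0], "spin": 0},
    {"grip": 30, "delta_pos": [0, 0, 0], "spin": 0},
    {"grip": 30, "delta_pos": [0, 0, 0], "spin": 0}
  ],
  "squeeze": 50
}}

```text
t: 6.9
eef_pos: [544.4, 404.5, 278.9]
eef_rot: [-2.222, -2.22, 0.001]
force: [-6.9, -1.5, 6.5]
finger_gap: 47.1
```

```bash
python3 - <<'E'
from h import *
st()
E
```

```text
6.9 [544.4 404.5 278.9] [-2.222e+00 -2.220e+00  1.000e-03] j [5.630e-01 4.220e-01 1.376e+00 1.000e-03 1.344e+00 5.640e-01] F [-6.9 -1.5  6.5] T [-0.21  1.34  0.  ] gap 47.1
```

Emit:
{"api": "play_rows", "payload": {
  "rows": [
    {"grip": 30, "delta_pos": [0, 0, 0], "spin": 7},
    {"grip": 30, "delta_pos": [0, 0, -0.0004], "spin": 7},
    {"grip": 30, "delta_pos": [0, 0, -0.0004], "spin": 7},
    {"grip": 30, "delta_pos": [0, 0, -0.0004], "spin": 7},
    {"grip": 30, "delta_pos": [0, 0, -0.0004], "spin": 7},
    {"grip": 30, "delta_pos": [0, 0, -0.0004], "spin": 7}
  ]
}}

```text
t: 7.4
eef_pos: [544.8, 404.2, 279.2]
eef_rot: [2.874, 1.269, -0.001]
force: [2.0, 0.1, -6.3]
finger_gap: 47.5
```

```bash
python3 - <<'E'
from h import *
st()
E
```

```text
7.4 [544.8 404.2 279.2] [ 2.874e+00  1.269e+00 -1.000e-03] j [ 0.563  0.422  1.376 -0.     1.345  1.302] F [ 2.   0.1 -6.3] T [ 0.04 -0.25  0.64] gap 47.5
```

Emit:
{"api": "play_rows", "payload": {
  "rows": [
    {"grip": 30, "delta_pos": [0, 0, -0.0004], "spin": 7},
    {"grip": 30, "delta_pos": [0, 0, -0.0004], "spin": 7},
    {"grip": 30, "delta_pos": [0, 0, 0], "spin": -7},
    {"grip": 30, "delta_pos": [0, 0, -0.0003], "spin": -7},
    {"grip": 30, "delta_pos": [0, 0, -0.0004], "spin": -7},
    {"grip": 30, "delta_pos": [0, 0, -0.0004], "spin": -7},
    {"grip": 30, "delta_pos": [0, 0, -0.0004], "spin": -7},
    {"grip": 30, "delta_pos": [0, 0, -0.0004], "spin": -7},
    {"grip": 30, "delta_pos": [0, 0, -0.0004], "spin": -7},
    {"grip": 30, "delta_pos": [0, 0, -0.0004], "spin": -7}
  ]
}}

```text
t: 8.23
eef_pos: [544.3, 404.1, 281.2]
eef_rot: [-2.216, -2.225, 0.004]
force: [0.8, 2.8, -10.4]
finger_gap: 47.3
```

```bash
python3 - <<'E'
from h import *
st(); p,d,K,E=snap('wrist','6'); snap('side','6')
cv2.imwrite("pics/s6c.png",cv2.resize(load('side6')[0][115:230,150:280,::-1],None,fx=6,fy=5,interpolation=cv2.INTER_CUBIC))
E
```

```text
8.23 [544.3 404.1 281.2] [-2.216 -2.225  0.004] j [5.630e-01 4.200e-01 1.374e+00 1.000e-03 1.350e+00 5.580e-01] F [  0.8   2.8 -10.4] T [ 0.52 -0.04 -0.6 ] gap 47.3
```

View pics/wrist6.png

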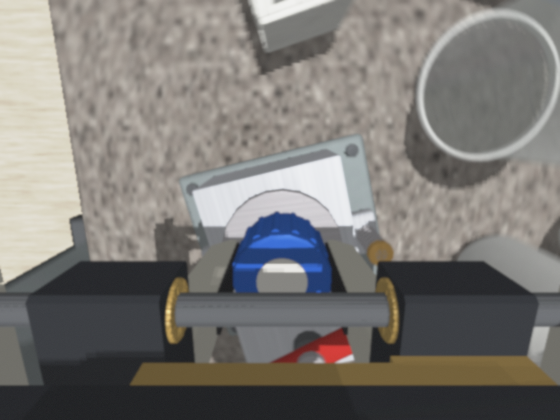

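View pics/s6c.png

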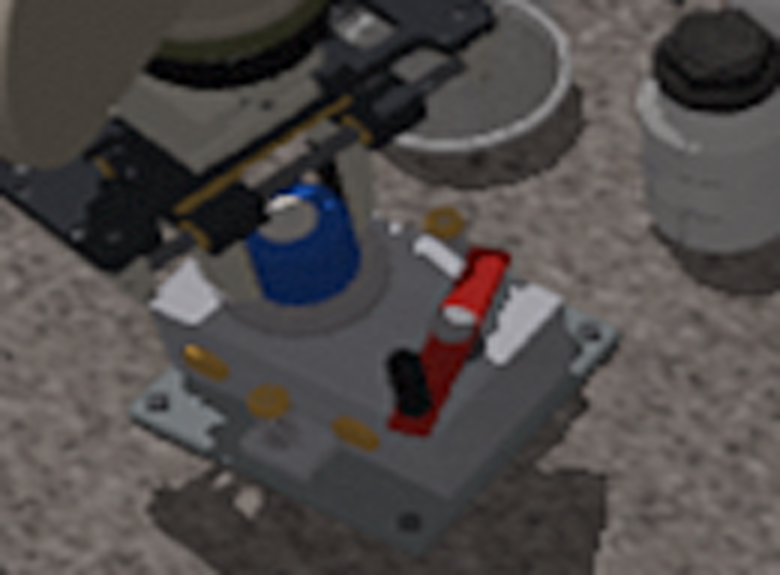

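Wrist pull is about 10 N, so the plug is working out with the block down. The rest goes in longer sweeps.

Emit:
{"api": "play_rows", "payload": {
  "rows": [
    {"grip": 30, "delta_pos": [0, 0, -0.0004], "spin": -7},
    {"grip": 30, "delta_pos": [0, 0, -0.0004], "spin": -7},
    {"grip": 30, "delta_pos": [0, 0, -0.0004], "spin": -7},
    {"grip": 30, "delta_pos": [0, 0, -0.0004], "spin": -7},
    {"grip": 30, "delta_pos": [0, 0, -0.0004], "spin": -7},
    {"grip": 30, "delta_pos": [0, 0, -0.0004], "spin": -7},
    {"grip": 30, "delta_pos": [0, 0, -0.0004], "spin": -7},
    {"grip": 30, "delta_pos": [0, 0, -0.0004], "spin": -7},
    {"grip": 30, "delta_pos": [0, 0, -0.0004], "spin": -7},
    {"grip": 30, "delta_pos": [0, 0, -0.0004], "spin": -7},
    {"grip": 30, "delta_pos": [0, 0, -0.0004], "spin": -7},
    {"grip": 30, "delta_pos": [0, 0, -0.0004], "spin": -7}
  ]
}}

```text
t: 9.33
eef_pos: [544.0, 403.7, 285.7]
eef_rot: [-0.166, -3.133, 0.004]
force: [-1.8, 1.5, -11.2]
finger_gap: 47.4
```

Emit:
{"api": "play_rows", "payload": {
  "rows": [
    {"grip": 30, "delta_pos": [0, 0, 0], "spin": 7},
    {"grip": 30, "delta_pos": [0, 0, -0.0003], "spin": 7},
    {"grip": 30, "delta_pos": [0, 0, -0.0004], "spin": 7},
    {"grip": 30, "delta_pos": [0, 0, -0.0004], "spin": 7},
    {"grip": 30, "delta_pos": [0, 0, -0.0004], "spin": 7},
    {"grip": 30, "delta_pos": [0, 0, -0.0004], "spin": 7},
    {"grip": 30, "delta_pos": [0, 0, -0.0004], "spin": 7},
    {"grip": 30, "delta_pos": [0, 0, -0.0004], "spin": 7},
    {"grip": 30, "delta_pos": [0, 0, -0.0004], "spin": 7},
    {"grip": 30, "delta_pos": [0, 0, -0.0004], "spin": 7},
    {"grip": 30, "delta_pos": [0, 0, -0.0004], "spin": 7},
    {"grip": 30, "delta_pos": [0, 0, -0.0004], "spin": 7}
  ]
}}

```text
t: 10.33
eef_pos: [544.5, 404.1, 290.4]
eef_rot: [-2.234, -2.209, 0.004]
force: [2.3, 1.9, -13.1]
finger_gap: 47.5
```

```bash
python3 - <<'E'
from h import *
st()
E
```

```text
10.33 [544.5 404.1 290.4] [-2.234 -2.209  0.004] j [ 0.563  0.412  1.367 -0.     1.365  0.574] F [  2.3   1.9 -13.1] T [ 0.49 -0.47  0.6 ] gap 47.5
```

Emit:
{"api": "play_rows", "payload": {
  "rows": [
    {"grip": 30, "delta_pos": [0, 0, -0.0004], "spin": 7},
    {"grip": 30, "delta_pos": [0, 0, -0.0004], "spin": 7},
    {"grip": 30, "delta_pos": [0, 0, -0.0004], "spin": 7},
    {"grip": 30, "delta_pos": [0, 0, -0.0004], "spin": 7},
    {"grip": 30, "delta_pos": [0, 0, -0.0004], "spin": 7},
    {"grip": 30, "delta_pos": [0, 0, -0.0004], "spin": 7},
    {"grip": 30, "delta_pos": [0, 0, -0.0004], "spin": 7},
    {"grip": 30, "delta_pos": [0, 0, -0.0004], "spin": 7},
    {"grip": 30, "delta_pos": [0, 0, -0.0004], "spin": 7},
    {"grip": 30, "delta_pos": [0, 0, -0.0004], "spin": 7},
    {"grip": 30, "delta_pos": [0, 0, -0.0004], "spin": 7},
    {"grip": 30, "delta_pos": [0, 0, -0.0004], "spin": 7}
  ]
}}

```text
t: 11.33
eef_pos: [544.8, 403.6, 295.3]
eef_rot: [3.136, 0.146, -0.002]
force: [3.8, 0.8, -12.8]
finger_gap: 47.3
```

Emit:
{"api": "play_rows", "payload": {
  "rows": [
    {"grip": 30, "delta_pos": [0, 0, 0], "spin": -7},
    {"grip": 30, "delta_pos": [0, 0, -0.0003], "spin": -7},
    {"grip": 30, "delta_pos": [0, 0, -0.0004], "spin": -7},
    {"grip": 30, "delta_pos": [0, 0, -0.0004], "spin": -7},
    {"grip": 30, "delta_pos": [0, 0, -0.0004], "spin": -7},
    {"grip": 30, "delta_pos": [0, 0, -0.0004], "spin": -7},
    {"grip": 30, "delta_pos": [0, 0, -0.0004], "spin": -7},
    {"grip": 30, "delta_pos": [0, 0, -0.0004], "spin": -7},
    {"grip": 30, "delta_pos": [0, 0, -0.0004], "spin": -7},
    {"grip": 30, "delta_pos": [0, 0, -0.0004], "spin": -7},
    {"grip": 30, "delta_pos": [0, 0, -0.0004], "spin": -7},
    {"grip": 30, "delta_pos": [0, 0, -0.0004], "spin": -7}
  ]
}}

```text
t: 12.33
eef_pos: [544.4, 404.0, 299.5]
eef_rot: [-2.221, -2.22, 0.004]
force: [-0.7, 3.8, -12.3]
finger_gap: 47.5
```

```bash
python3 - <<'E'
from h import *
st(); snap('side','7')
cv2.imwrite("pics/s7c.png",cv2.resize(load('side7')[0][115:230,150:280,::-1],None,fx=6,fy=5,interpolation=cv2.INTER_CUBIC))
E
```

```text
12.33 [544.4 404.  299.5] [-2.221 -2.22   0.004] j [5.630e-01 4.040e-01 1.359e+00 1.000e-03 1.381e+00 5.630e-01] F [ -0.7   3.8 -12.3] T [ 0.6  -0.03 -0.6 ] gap 47.5
```

View pics/s7c.png

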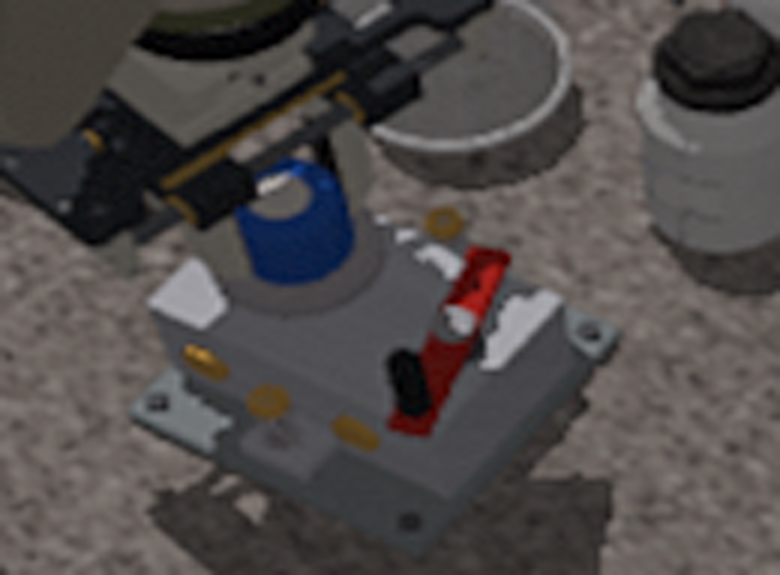

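The flange has risen from about row 330 to 310 in the crop, and the block hasn't moved. It is up about 20 mm, so I'll keep going.

Emit:
{"api": "play_rows", "payload": {
  "rows": [
    {"grip": 30, "delta_pos": [0, 0, -0.0004], "spin": -7},
    {"grip": 30, "delta_pos": [0, 0, -0.0004], "spin": -7},
    {"grip": 30, "delta_pos": [0, 0, -0.0004], "spin": -7},
    {"grip": 30, "delta_pos": [0, 0, -0.0004], "spin": -7},
    {"grip": 30, "delta_pos": [0, 0, -0.0004], "spin": -7},
    {"grip": 30, "delta_pos": [0, 0, -0.0004], "spin": -7},
    {"grip": 30, "delta_pos": [0, 0, -0.0004], "spin": -7},
    {"grip": 30, "delta_pos": [0, 0, -0.0004], "spin": -7},
    {"grip": 30, "delta_pos": [0, 0, -0.0004], "spin": -7},
    {"grip": 30, "delta_pos": [0, 0, -0.0004], "spin": -7},
    {"grip": 30, "delta_pos": [0, 0, -0.0004], "spin": -7},
    {"grip": 30, "delta_pos": [0, 0, -0.0004], "spin": -7}
  ]
}}

```text
t: 13.38
eef_pos: [544.1, 403.7, 304.0]
eef_rot: [-0.169, -3.133, 0.004]
force: [-1.4, 1.0, -11.4]
finger_gap: 47.2
```

Emit:
{"api": "play_rows", "payload": {
  "rows": [
    {"grip": 30, "delta_pos": [0, 0, 0], "spin": 7},
    {"grip": 30, "delta_pos": [0, 0, -0.0003], "spin": 7},
    {"grip": 30, "delta_pos": [0, 0, -0.0004], "spin": 7},
    {"grip": 30, "delta_pos": [0, 0, -0.0004], "spin": 7},
    {"grip": 30, "delta_pos": [0, 0, -0.0004], "spin": 7},
    {"grip": 30, "delta_pos": [0, 0, -0.0004], "spin": 7},
    {"grip": 30, "delta_pos": [0, 0, -0.0004], "spin": 7},
    {"grip": 30, "delta_pos": [0, 0, -0.0004], "spin": 7},
    {"grip": 30, "delta_pos": [0, 0, -0.0004], "spin": 7},
    {"grip": 30, "delta_pos": [0, 0, -0.0004], "spin": 7},
    {"grip": 30, "delta_pos": [0, 0, -0.0004], "spin": 7},
    {"grip": 30, "delta_pos": [0, 0, -0.0004], "spin": 7}
  ]
}}

```text
t: 14.38
eef_pos: [544.5, 404.1, 308.7]
eef_rot: [-2.236, -2.206, 0.004]
force: [1.1, 1.9, -12.7]
finger_gap: 47.3
```

Emit:
{"api": "play_rows", "payload": {
  "rows": [
    {"grip": 30, "delta_pos": [0, 0, -0.0004], "spin": 7},
    {"grip": 30, "delta_pos": [0, 0, -0.0004], "spin": 7},
    {"grip": 30, "delta_pos": [0, 0, -0.0004], "spin": 7},
    {"grip": 30, "delta_pos": [0, 0, -0.0004], "spin": 7},
    {"grip": 30, "delta_pos": [0, 0, -0.0004], "spin": 7},
    {"grip": 30, "delta_pos": [0, 0, -0.0004], "spin": 7},
    {"grip": 30, "delta_pos": [0, 0, -0.0004], "spin": 7},
    {"grip": 30, "delta_pos": [0, 0, -0.0004], "spin": 7},
    {"grip": 30, "delta_pos": [0, 0, -0.0004], "spin": 7},
    {"grip": 30, "delta_pos": [0, 0, -0.0004], "spin": 7},
    {"grip": 30, "delta_pos": [0, 0, -0.0004], "spin": 7},
    {"grip": 30, "delta_pos": [0, 0, -0.0004], "spin": 7}
  ]
}}

```text
t: 15.38
eef_pos: [544.8, 403.7, 313.6]
eef_rot: [3.136, 0.143, -0.002]
force: [1.7, 0.2, -13.9]
finger_gap: 47.6
```

Emit:
{"api": "play_rows", "payload": {
  "rows": [
    {"grip": 30, "delta_pos": [0, 0, 0], "spin": -7},
    {"grip": 30, "delta_pos": [0, 0, -0.0003], "spin": -7},
    {"grip": 30, "delta_pos": [0, 0, -0.0004], "spin": -7},
    {"grip": 30, "delta_pos": [0, 0, -0.0004], "spin": -7},
    {"grip": 30, "delta_pos": [0, 0, -0.0004], "spin": -7},
    {"grip": 30, "delta_pos": [0, 0, -0.0004], "spin": -7},
    {"grip": 30, "delta_pos": [0, 0, -0.0004], "spin": -7},
    {"grip": 30, "delta_pos": [0, 0, -0.0004], "spin": -7},
    {"grip": 30, "delta_pos": [0, 0, -0.0004], "spin": -7},
    {"grip": 30, "delta_pos": [0, 0, -0.0004], "spin": -7},
    {"grip": 30, "delta_pos": [0, 0, -0.0004], "spin": -7},
    {"grip": 30, "delta_pos": [0, 0, -0.0004], "spin": -7}
  ]
}}

```text
t: 16.38
eef_pos: [545.1, 404.1, 320.2]
eef_rot: [2.224, 2.218, 0.001]
force: [-0.1, -0.1, -3.6]
finger_gap: 47.1
```

```bash
python3 - <<'E'
from h import *
st(); snap('side','8')
cv2.imwrite("pics/s8c.png",cv2.resize(load('side8')[0][115:230,150:280,::-1],None,fx=6,fy=5,interpolation=cv2.INTER_CUBIC))
E
```

```text
16.38 [545.1 404.1 320.2] [2.224e+00 2.218e+00 1.000e-03] j [ 0.563  0.388  1.341 -0.     1.412  0.565] F [-0.1 -0.1 -3.6] T [-0.    0.07  0.04] gap 47.1
```

View pics/s8c.png

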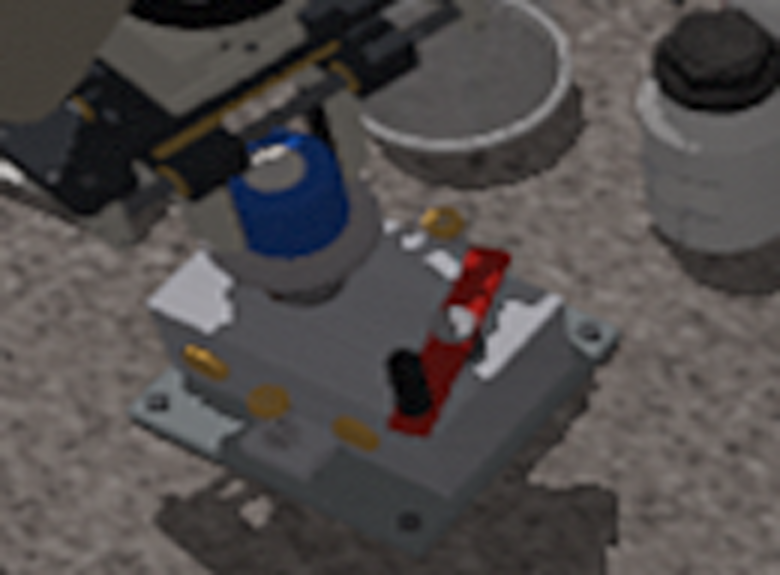

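The pull has dropped to 3.6 N, which is just the plug's weight, and the block is down on its foot. The stem is free, so I'll lift out gently and carry it to the tray.

Emit:
{"api": "play_rows", "payload": {
  "rows": [
    {"grip": 30, "delta_pos": [0, 0, -0.002], "spin": 0},
    {"grip": 30, "delta_pos": [0, 0, -0.004], "spin": 0},
    {"grip": 30, "delta_pos": [0, 0, -0.006], "spin": 0},
    {"grip": 30, "delta_pos": [0, 0, -0.01], "spin": 0},
    {"grip": 30, "delta_pos": [0, 0, -0.015], "spin": 0},
    {"grip": 30, "delta_pos": [0, 0, -0.02], "spin": 0},
    {"grip": 30, "delta_pos": [0, 0, -0.02], "spin": 0},
    {"grip": 30, "delta_pos": [0, 0, -0.015], "spin": 0},
    {"grip": 30, "delta_pos": [0, 0, -0.005], "spin": 0},
    {"grip": 30, "delta_pos": [0, 0, 0], "spin": 0}
  ]
}}

```text
t: 17.27
eef_pos: [545.3, 404.4, 420.0]
eef_rot: [2.224, 2.218, 0.007]
force: [-0.0, 0.1, -3.0]
finger_gap: 46.8
```

```bash
python3 - <<'E'
from h import *
st(); snap('side','9')
E
```

```text
17.27 [545.3 404.4 420. ] [2.224 2.218 0.007] j [ 0.563  0.337  1.222 -0.     1.578  0.565] F [-0.   0.1 -3. ] T [-0.09  0.06  0.06] gap 46.8
```

View pics/side9.png

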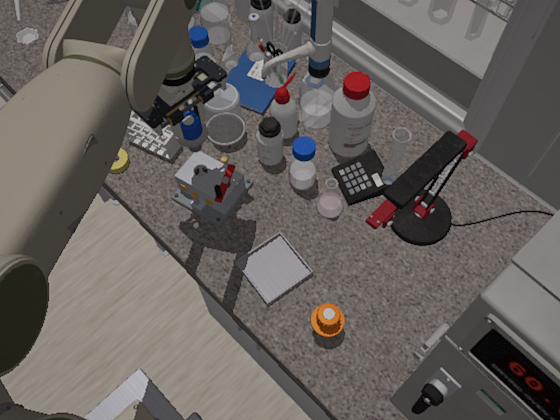

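The plug is held clear above the block at (190,128), and the block is down.

Emit:
{"api": "play_rows", "payload": {
  "rows": [
    {"grip": 30, "delta_pos": [-0.012, -0.002, 0], "spin": 0},
    {"grip": 30, "delta_pos": [-0.024, -0.003, 0], "spin": 0},
    {"grip": 30, "delta_pos": [-0.03, -0.0035, 0], "spin": 0},
    {"grip": 30, "delta_pos": [-0.03, -0.0035, 0], "spin": 0},
    {"grip": 30, "delta_pos": [-0.03, -0.0035, 0], "spin": 0},
    {"grip": 30, "delta_pos": [-0.03, -0.0035, 0], "spin": 0},
    {"grip": 30, "delta_pos": [-0.03, -0.0035, 0], "spin": 0},
    {"grip": 30, "delta_pos": [-0.03, -0.0035, 0], "spin": 0},
    {"grip": 30, "delta_pos": [-0.03, -0.0035, 0], "spin": 0},
    {"grip": 30, "delta_pos": [-0.025, -0.003, 0], "spin": 0},
    {"grip": 30, "delta_pos": [-0.015, -0.002, 0], "spin": 0},
    {"grip": 30, "delta_pos": [0, 0, 0], "spin": 0}
  ]
}}

```text
t: 18.32
eef_pos: [509.5, 115.4, 415.1]
eef_rot: [-2.227, -2.216, 0.004]
force: [0.1, -0.1, -3.2]
finger_gap: 47.4
```

Emit:
{"api": "play_rows", "payload": {
  "rows": [
    {"grip": 30, "delta_pos": [0, 0, 0.02], "spin": 0},
    {"grip": 30, "delta_pos": [0, 0, 0.03], "spin": 0},
    {"grip": 30, "delta_pos": [0, 0, 0.03], "spin": 0},
    {"grip": 30, "delta_pos": [0, 0, 0.025], "spin": 0},
    {"grip": 30, "delta_pos": [0, 0, 0.015], "spin": 0},
    {"grip": 30, "delta_pos": [0, 0, 0.005], "spin": 0},
    {"grip": 30, "delta_pos": [0, 0, 0], "spin": 0},
    {"grip": 30, "delta_pos": [0, 0, 0], "spin": 0}
  ]
}}

```text
t: 18.98
eef_pos: [510.2, 118.6, 291.9]
eef_rot: [-2.222, -2.22, 0.0]
force: [0.6, 0.6, -2.3]
finger_gap: 47.4
```

```bash
python3 - <<'E'
from h import *
st(); snap('side','10'); snap('wrist','10')
E
```

```text
18.98 [510.2 118.6 291.9] [-2.222 -2.22   0.   ] j [0.13  0.009 1.826 0.    1.307 0.131] F [ 0.6  0.6 -2.3] T [-0.    0.08 -0.01] gap 47.4
```

View pics/side10.png

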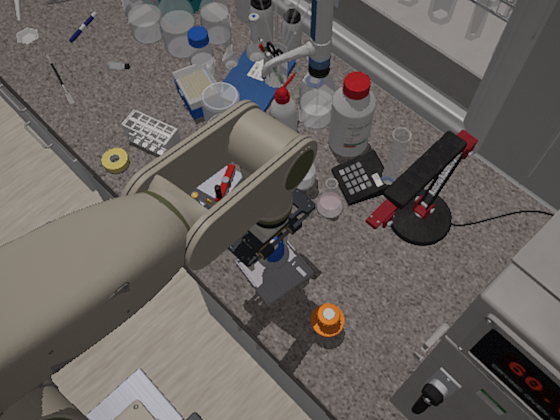

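View pics/wrist10.png

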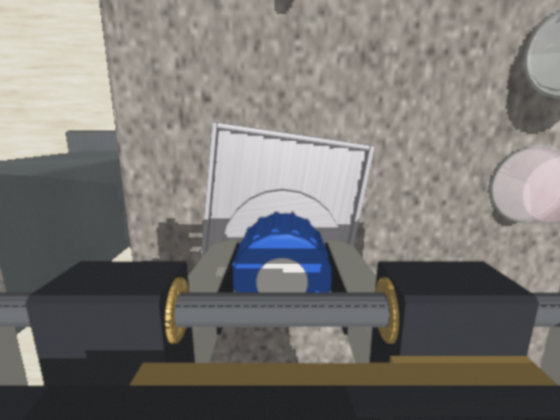

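The plug is centred over the tray, and it sits in the gripper as before (knob disc still at (281,278)). I'll lower it.

Emit:
{"api": "play_rows", "payload": {
  "rows": [
    {"grip": 30, "delta_pos": [0, 0, 0.012], "spin": 0},
    {"grip": 30, "delta_pos": [0, 0, 0.01], "spin": 0},
    {"grip": 30, "delta_pos": [0, 0, 0.005], "spin": 0},
    {"grip": 30, "delta_pos": [0, 0, 0.002], "spin": 0},
    {"grip": 30, "delta_pos": [0, 0, 0.001], "spin": 0},
    {"grip": 30, "delta_pos": [0, 0, 0.0005], "spin": 0},
    {"grip": 30, "delta_pos": [0, 0, 0], "spin": 0}
  ]
}}

```text
t: 19.67
eef_pos: [510.2, 118.2, 261.3]
eef_rot: [2.223, 2.22, 0.0]
force: [0.4, -0.7, -2.2]
finger_gap: 47.1
```

```bash
python3 -c "
from h import *
st()"
```

```text
19.67 [510.2 118.2 261.3] [2.223 2.22  0.   ] j [ 0.13   0.043  1.851 -0.     1.247  0.131] F [ 0.4 -0.7 -2.2] T [-0.03  0.06 -0.03] gap 47.1
```

Emit:
{"api": "play_rows", "payload": {
  "rows": [
    {"grip": 30, "delta_pos": [0, 0, 0.0006], "spin": 0},
    {"grip": 30, "delta_pos": [0, 0, 0.0006], "spin": 0},
    {"grip": 30, "delta_pos": [0, 0, 0.0006], "spin": 0},
    {"grip": 30, "delta_pos": [0, 0, 0], "spin": 0}
  ]
}}

```text
t: 20.0
eef_pos: [510.1, 118.2, 259.4]
eef_rot: [2.223, 2.22, 0.0]
force: [0.3, -0.2, -3.7]
finger_gap: 47.3
```

Emit:
{"api": "play_rows", "payload": {
  "rows": [
    {"grip": 30, "delta_pos": [0, 0, 0.0005], "spin": 0},
    {"grip": 30, "delta_pos": [0, 0, 0], "spin": 0}
  ]
}}

```text
t: 20.17
eef_pos: [510.2, 118.2, 259.0]
eef_rot: [2.223, 2.22, 0.0]
force: [-1.1, -0.9, -1.5]
finger_gap: 47.3
```

Emit:
{"api": "play_rows", "payload": {
  "rows": [
    {"grip": 30, "delta_pos": [0, 0, 0.0005], "spin": 0},
    {"grip": 30, "delta_pos": [0, 0, 0], "spin": 0}
  ]
}}

```text
t: 20.33
eef_pos: [510.2, 118.3, 259.0]
eef_rot: [2.223, 2.22, 0.0]
force: [-2.8, -1.0, 5.2]
finger_gap: 47.4
```

Emit:
{"api": "play_rows", "payload": {
  "rows": [
    {"grip": 30, "delta_pos": [0, 0, 0.0005], "spin": 0},
    {"grip": 30, "delta_pos": [0, 0, 0], "spin": 0}
  ]
}}

```text
t: 20.5
eef_pos: [510.3, 118.3, 259.0]
eef_rot: [2.223, 2.22, 0.001]
force: [-5.4, -0.1, 9.3]
finger_gap: 47.3
```

The stem touches the floor at z 259, as predicted. I'll release and rise.

Emit:
{"api": "play_rows", "payload": {
  "rows": [
    {"grip": 50, "delta_pos": [0, 0, -0.0005], "spin": 0},
    {"grip": 60, "delta_pos": [0, 0, 0], "spin": 0},
    {"grip": 80, "delta_pos": [0, 0, 0], "spin": 0},
    {"grip": 80, "delta_pos": [0, 0, 0], "spin": 0},
    {"grip": 80, "delta_pos": [0, 0, 0], "spin": 0},
    {"grip": 80, "delta_pos": [0, 0, -0.01], "spin": 0},
    {"grip": 80, "delta_pos": [0, 0, -0.02], "spin": 0},
    {"grip": 80, "delta_pos": [0, 0, -0.03], "spin": 0},
    {"grip": 80, "delta_pos": [0, 0, -0.03], "spin": 0},
    {"grip": 80, "delta_pos": [0, 0, -0.03], "spin": 0},
    {"grip": 80, "delta_pos": [0, 0, -0.02], "spin": 0},
    {"grip": 80, "delta_pos": [0, 0, 0], "spin": 0}
  ]
}}

```text
t: 21.5
eef_pos: [511.3, 118.3, 405.2]
eef_rot: [2.219, 2.216, 0.012]
force: [0.1, 0.8, 0.5]
finger_gap: 74.8
```

Emit:
{"api": "play_rows", "payload": {
  "rows": [
    {"grip": 80, "delta_pos": [-0.03, 0, 0], "spin": 0},
    {"grip": 80, "delta_pos": [-0.04, 0, 0], "spin": 0},
    {"grip": 80, "delta_pos": [-0.04, 0, 0], "spin": 0},
    {"grip": 80, "delta_pos": [-0.04, 0, 0], "spin": 0},
    {"grip": 80, "delta_pos": [-0.04, 0, 0], "spin": 0},
    {"grip": 80, "delta_pos": [-0.04, 0, 0], "spin": 0},
    {"grip": 80, "delta_pos": [-0.02, 0, 0], "spin": 0},
    {"grip": 80, "delta_pos": [0, 0, 0], "spin": 0},
    {"grip": 80, "delta_pos": [0, 0, 0], "spin": 0}
  ]
}}

```text
t: 22.25
eef_pos: [509.5, -132.8, 398.0]
eef_rot: [-2.225, -2.217, 0.0]
force: [-0.8, 0.2, -0.9]
finger_gap: 74.2
```

```bash
python3 - <<'E'
from h import *
st(); T=snap('top','11'); snap('side','11')
W=cloud(*T)
T0=load('top0'); print("knob", [W[m].mean(0).round(1) for m in [(np.hypot(W[...,0]-510,W[...,1]-118)<26)&(W[...,2]>95)&(W[...,2]<112)]])
E
```

```text
22.25 [ 509.5 -132.8  398. ] [-2.225 -2.217  0.   ] j [-0.352 -0.065  1.7    0.     1.507 -0.349] F [-0.8  0.2 -0.9] T [-0.06  0.06  0.04] gap 74.2
knob [array([511.9, 116.8, 101.9])]
```

View pics/top11.png

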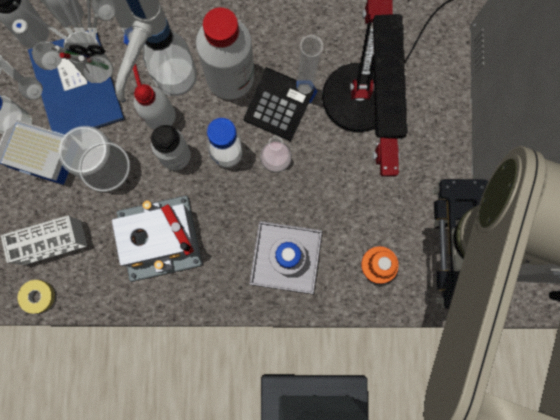

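View pics/side11.png

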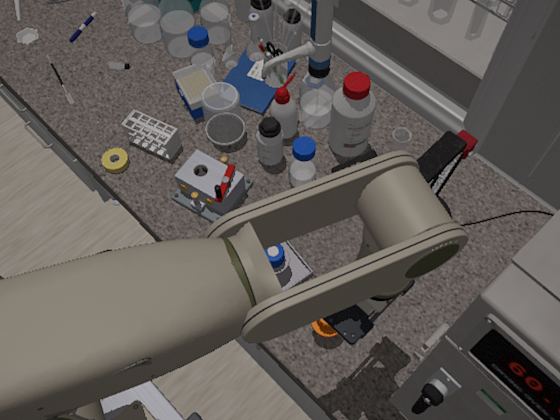

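The plug stands upright in the tray at (288,256) in the top view, with its knob top at z ≈ 102 mm (expected 4+98). The socket at (138,237) is empty, the keeper is aside, and the bottles and flask haven't moved.

```bash
python3 -c "
from station import ctrl
print(ctrl.job_done())"
```

```text
the job is handed in; nothing more can be done
None
```

The job is done and handed in at about 22 s of the 72 s allowed. No verdict was reported.

- **Keeper:** I pinched the pin and led the red bar about 1.15 rad clockwise, off the flange. It stayed where I left it.
- **Plug:** I twisted the knob to and fro, up to about ±84°, rising about 3.3 mm per rad. The pull read at most about 14 N until the stem came free. That is below the roughly 23 N that lifts the block, and the side camera showed the block down throughout.
- **Placing:** I stood the plug on its stem near the middle of the tray, let go, and backed the arm away.

**Last checks:** the top view shows the plug upright, with its knob top at z 101.9 mm against 102 expected. The socket is empty and the bar is aside. The bottles and flask look unmoved by eye in the top view. Wrist forces were near zero with the gripper clear. The top and side cameras differed by 2 to 5 mm on positions, so I used averages, checked on the knob and pin with the wrist camera. No check failed.

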